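# Find the hidden catch of the knife chest

### The arm

A 6-joint arm with a two-finger parallel gripper is mounted at the origin on the work surface. World frame = base frame: x ahead of the robot, y to its left, z up, the work surface at z = 0. Lengths are in m, angles in rad, forces in N, time in s.
With the tool pointing down it reaches from about 0.35 to 0.725 m from the base axis. Payload 6 kg.
Tool frame: the origin (TCP) lies between the finger pads; the fingertips stand 11 mm ahead of it and the grasp point (between the pads) lies 8 mm behind it; z points along the fingers, y is the line along which they close (so a half turn about z gives the same grasp; the last joint's range is limited). The gripper opens to 85 mm and grips with 20 to 120 N. Pads are 22 mm wide; open, the fingers measure 114 mm over their backs; the gripper's body (76 mm by 85 mm) begins 54 mm behind the grasp point. The pads swing forward as they close: fully open they stand 13 mm farther back than shut.
Start: joints at [1.683, 0.04, 0.085, 0, -1.615, -0.334], TCP at [0.132, 0.585, 0.211] pointing down, gripper open.
Joint ranges: [-2.56, 2.56], [-1.29, 2.01], [-1.08, 1.49], [-3.29, 1.98], [-2.81, -0.18], [-2.99, 2.99]. Speed limits (rad/s): [2.57, 2.57, 3.01, 3.14, 3.14, 3.14].

### API

Orientations are given as [roll, pitch, yaw] about the fixed x, y, z axes, in that order (R = Rz(yaw) Ry(pitch) Rx(roll)).
In Python, from plant import ctrl, cams gives the robot as it stands.
- The arm moves only by the tool arm_command, never from a script. Its argument "series" is one flat list of numbers, 7 for each row, row after row: the opening, from 0 (shut) to 1 (fully open), then the shift along the tool's x, y, z in m, then the turn, a rotation vector about the tool's x, y, z in rad. A call has 1 to 10 rows; each row is the pose to reach, as a shift and turn from the pose commanded when the call began, along the tool's axes at that moment; what a row does not reach only later rows make up. A row lasts 1/8 s, in which the tool goes at most 62.5 mm and 10.7 degrees, less where a joint would pass 70% of its speed; a pose out of reach is approached as far as the arm can. A call with a gripper value outside its range is refused whole. The fingers move at their own pace and stop on an object; "force" is the grip in N (left out, the last holds). Time passes only in rows, so rows that repeat a pose let the fingers close. It gives the time, the measured TCP pose, the force, the opening and the grip force at its end, in the units of the state.
- ctrl.state(): the state, without advancing time (a new reading comes with each control period).
- cams.capture(name): name is "scene" or "side" or "wrist"; returns a dict with "pixels" (480x640x3 uint8, red, green, blue), "fov_y" (degrees; the focal length in pixels is half the picture's height over the tangent of half this angle, whatever the lens; pixels are square), "cx", "cy" (the principal point, pixels), "camera_from_world" (4x4, takes a point from world to camera coordinates); the wrist camera has in their place "mount" (4x4, takes a point from camera to tool coordinates, whose origin is the TCP and whose axes are the flange's). Camera axes: x right, y up, looking along -z (the intrinsics and any distortion apply to the point x, -y, -z); pixel columns grow to the right and rows downward; lengths in m; the calibration is good to about 2 mm. A picture is of the moment at which its call begins: read the wrist's pose just before it. There is no depth.
- ctrl.job_done(): hands the job in; it is judged then, once.
Trained networks look in a picture, given as the dict that the camera call returned (one of the last four; its "shot" number tells which), for a name from the list of things; names that differ only in an ending like _2 or _b are one class to them, and where a whole thing is asked for, a point or a joint stands for the part that bears it (a point fixed in the world has none). Each returns a list of dicts, best first, with "conf" (0 to 1); they miss things now and then, are a little off and sometimes report something else, mostly with a low value. They report only what shows in the picture. A call takes as long as a camera call.
- cams.look_for(picture, target): "at" ([x, y, z] in m, in world coordinates, good to about 4 mm: the middle of the surface that is visible of it).
- cams.trace(picture, target): "mask" (480x640 bool, what is visible of it).
The state is a dict: "t": time; "joints": joint angles; "qd": joint speeds; "joint_torque": joint torques, N m; "position": TCP position; "eef_rot": TCP orientation; "ft_force": force on the tool from outside, world axes, zero at the start; "wrist_torque": the same for the moment, N m; "gripper_width": finger opening in m; "finger_force": force on a finger pad.
Only numpy, scipy, OpenCV 4.12 (cv2) and the standard library are available. Lean on these libraries where they do the work, as an engineer would, in place of code of your own. Each camera call takes 0.05 s, during which the arm holds its last target. There are 200 camera calls.

### The job

The drawer of the low white knife chest is locked by a hidden catch: one of the five wooden inlays in its top is a push button. Feel across the inlays with the fingertips to find the one that gives, press it down so that the drawer springs open, then let go of it. Do not touch the drawer itself, and leave the glass, the pepper mill and the bowl where they stand.

Things in the scene. Friction and masses are not known exactly. Their poses are not given: they have to be found in the camera images.
- chest: Low white painted chest, fixed to the worktop: 200 mm deep (its x), 340 mm wide (its y), 90 mm high. Origin at the centre of its underside, z up; its -x side is the drawer side and faces the robot, more or less. Its flat top is 90 mm up and has five oak inlays in a row along y.
- inlay_row (a point): Middle of the row of inlays, in the plane of the chest's top (90 mm up), axes as the chest's. The five inlays look alike, 80 mm (x) by 50 mm (y), a 2 mm gap around each, centred at y = -124, -62, 0, 62 and 124 mm from here. Four are rigid and flush with the top. The fifth, at any of the five places, is the catch: its surface lies 2 mm lower and gives way downward.
- catch (a joint): How far the catch inlay is pressed, m: 0 at rest, 0.008 fully down. A spring returns it: it starts to move at about 2 N and is fully down at about 4 to 5 N. The drawer is released at about 0.005. It does not latch down.
- drawer (a joint): How far the drawer has come out of the chest towards the chest's -x, m: 0 shut, 0.06 fully out. A spring drives it out by itself, in less than a second, once the catch is pressed; it stays out.
- drawer_front (a point): Centre of the oak front board of the drawer, without a handle, 12 mm thick (x), 310 mm wide (y), 62 mm high (z); it lies 43 mm above the worktop; axes as the chest's. Not to be touched.
- tumbler: Empty drinking glass, 72 mm across, 95 mm high, standing beside the chest on its +y side. Origin at the centre of its underside.
- mill: Dark wooden pepper mill, 54 mm across, 125 mm high, standing beside the chest on its -y side. Origin at the centre of its underside.
- bowl: White bowl, 120 mm across, 50 mm high, standing on the -y side of the chest, farther back (+x) than the mill. Origin at the centre of its underside.

How it is judged:
By the outcome, as a careful person would: the job done as asked, in the order asked, and still so for the second after the job is handed in, with the robot touching nothing.
It also fails if it takes over 51 s, if anything falls off the work surface, if the arm or the gripper's body presses on something with over 40 N, if the wrist force passes 120 N, or if a joint passes its speed limit or range.

## Working session

There is one attempt and no reset: what is moved stays moved. The work goes in short steps, Python scripts to look and compute and a tool call to move; the robot and the scene stay as the last step left them, time stands still between calls to the robot, and variables do not carry over. Pictures are saved under pics/ and viewed, at most 10 in all, crops included, and the job is handed in when it is done.

Besides the shell and the picture viewer there is one more tool, called after ">>>" as name(argument=value, ...), one argument or row to a line, values as JSON. arm_command: Moves the arm, as the interface text tells. Its arguments: {"type":"object","properties":{"series":{"type":"array","items":{"type":"number"}},"force":{"type":"number"}},"required":["series"]}

```bash
mkdir -p pics; ls; python3 - <<'E'
from plant import ctrl,cams
import cv2,numpy as np
s=ctrl.state();print({k:np.round(v,3).tolist() for k,v in s.items()})
for c in ("scene","side"):
    p=cams.capture(c);cv2.imwrite(f"pics/{c}0.png",p["pixels"][:,:,::-1])
    print(c,p["fov_y"],p["cx"],p["cy"],[k for k in p],np.round(p["camera_from_world"],3).tolist())
    for t in ("chest","inlay_row","catch","drawer_front","tumbler","mill","bowl"):
        print(t,[(np.round(d["at"],3).tolist(),round(d["conf"],2)) for d in cams.look_for(p,t)][:3])
E
```

```text
pics
{'t': 0.0, 'joints': [1.683, 0.041, 0.084, -0.0, -1.616, -0.334], 'qd': [-0.001, 0.001, -0.002, -0.001, -0.001, 0.001], 'joint_torque': [-0.0, -36.82, 34.742, 6.932, -0.005, -0.0], 'position': [0.132, 0.585, 0.21], 'eef_rot': [3.14, -0.0, -0.222], 'ft_force': [0.042, -0.37, 0.301], 'wrist_torque': [0.02, 0.029, -0.001], 'finger_force': 0.0, 'gripper_width': 0.085}
scene 46.12420579832317 322.2686237114169 239.4690825464755 ['pixels', 'fov_y', 'cx', 'cy', 'camera_from_world', 'shot'] [[0.569, 0.822, -0.004, -0.331], [-0.475, 0.333, 0.815, 0.227], [0.672, -0.461, 0.58, -1.591], [0.0, 0.0, 0.0, 1.0]]
chest [([0.577, 0.066, 0.086], 0.77)]
inlay_row [([0.577, 0.066, 0.087], 0.96)]
catch [([0.503, 0.054, 0.089], 0.86)]
drawer_front []
tumbler []
mill [([0.533, -0.16, 0.063], 0.71)]
bowl [([0.642, -0.137, 0.028], 0.63), ([0.506, 0.055, 0.09], 0.4)]
side 52.394476815235 320.97565754601936 232.980585865244 ['pixels', 'fov_y', 'cx', 'cy', 'camera_from_world', 'shot'] [[-0.735, -0.678, -0.018, 0.422], [0.513, -0.573, 0.639, -0.358], [-0.443, 0.461, 0.769, -0.773], [0.0, 0.0, 0.0, 1.0]]
chest [([0.469, 0.154, 0.092], 0.57), ([0.506, -0.138, 0.071], 0.56)]
inlay_row [([0.468, 0.156, 0.091], 0.6)]
catch [([0.497, 0.056, 0.09], 0.9)]
drawer_front [([0.398, 0.126, 0.049], 0.7)]
tumbler [([0.5, 0.053, 0.092], 0.58), ([0.459, 0.378, 0.06], 0.56)]
mill [([0.509, -0.135, 0.072], 0.71)]
bowl [([0.672, -0.157, 0.028], 0.67)]
```

View pics/scene0.png

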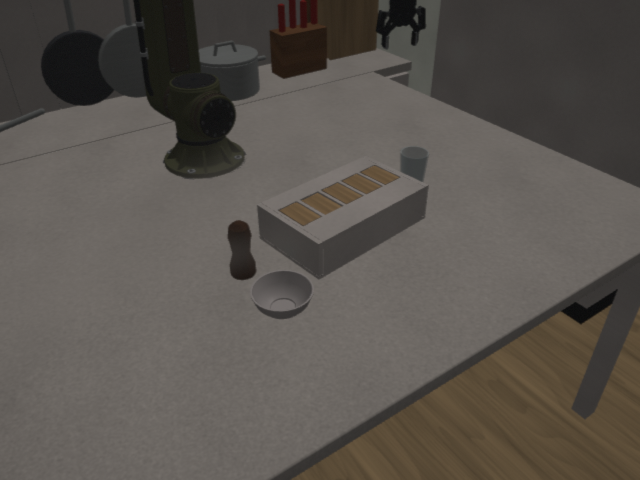

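View pics/side0.png

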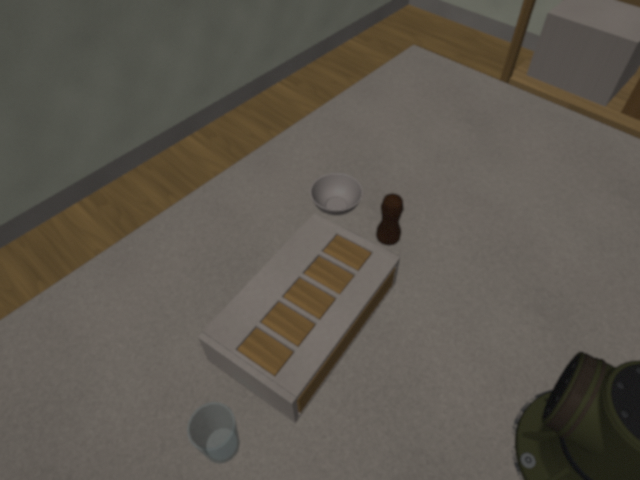

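The scene picture shows the chest at (345,215), mill (240,250), bowl (282,295) and glass (413,163). The side picture shows the five inlays running from (265,350) to (347,251). I'll get the chest pose from the inlay blobs.

```bash
cat > h.py <<'E'
import numpy as np,cv2
def ray(p,u,v,z):
    f=240/np.tan(np.radians(p["fov_y"]/2));M=np.array(p["camera_from_world"])
    d=M[:3,:3].T@np.array([(u-p["cx"])/f,-(v-p["cy"])/f,-1]);o=-M[:3,:3].T@M[:3,3]
    return o+d*(z-o[2])/d[2]
def inlays(p,box):
    x0,y0,x1,y1=box;h=cv2.cvtColor(p["pixels"],cv2.COLOR_RGB2HSV)
    m=((h[...,1]>75)&(h[...,2]>70)).astype(np.uint8);k=np.zeros_like(m);k[y0:y1,x0:x1]=m[y0:y1,x0:x1]
    n,l,st,c=cv2.connectedComponentsWithStats(k,connectivity=4)
    return [(c[i],st[i,4]) for i in range(1,n) if st[i,4]>60]
E
python3 - <<'E'
from plant import ctrl,cams
from h import *
for c,b in (("scene",(265,155,410,235)),("side",(230,225,375,378))):
    p=cams.capture(c);P=[]
    for (u,v),a in inlays(p,b):
        P.append(ray(p,u,v,.09));print(c,round(u),round(v),a,P[-1].round(4))
    P=np.array(P)[:,:2];m=P.mean(0);d=np.linalg.svd(P-m)[2][0];d*=np.sign(d[1]);print("mid",m.round(4),"yaw",np.arctan2(-d[0],d[1]),((P-m)@d).round(4))
    for t,z in(("tumbler",0),("mill",0),("bowl",0)):
        r=cams.trace(p,t)
        for q in r[:2]:
            ys,xs=np.nonzero(q["mask"]);print(t,round(q["conf"],2),xs.min(),xs.max(),ys.min(),ys.max(),ray(p,xs.mean(),ys.max(),0).round(3))
E
```

```text
scene 379 174 347 [0.4761 0.2376 0.09  ]
scene 361 183 369 [0.4846 0.1766 0.09  ]
scene 342 193 399 [0.493 0.115 0.09 ]
scene 321 203 409 [0.5025 0.0524 0.09  ]
scene 300 213 469 [ 0.5101 -0.0081  0.09  ]
mid [0.4933 0.1147] yaw 0.1386088605798196 [ 0.1241  0.0626  0.0003 -0.063  -0.124 ]
tumbler 0.65 399 428 146 181 [0.432 0.397 0.   ]
mill 0.95 228 255 220 279 [ 0.531 -0.168  0.   ]
mill 0.49 257 428 156 279 [0.65  0.002 0.   ]
bowl 0.71 250 313 270 318 [ 0.678 -0.159  0.   ]
side 347 252 879 [ 0.5093 -0.0057  0.09  ]
side 329 274 962 [0.5005 0.0562 0.09  ]
side 309 298 1091 [0.4927 0.1172 0.09  ]
side 288 323 1226 [0.4843 0.1786 0.09  ]
side 265 351 1383 [0.4759 0.2401 0.09  ]
mid [0.4925 0.1173] yaw 0.13449172183054256 [-1.241e-01 -6.160e-02 -1.000e-04  6.180e-02  1.239e-01]
tumbler 0.79 187 238 401 462 [0.436 0.404 0.   ]
mill 0.86 375 402 192 244 [ 0.499 -0.137  0.   ]
bowl 0.61 309 361 173 214 [ 0.644 -0.125  0.   ]
```

The two views agree: row centre (0.493, 0.116), yaw 0.136, with spacings matching the 62 mm given. I'll shut the fingers, align with the chest and go above the +y inlay.

>>> arm_command(
  series=[0,0.021,0.013,0,0,0,-0.018,0,0.066,0.042,0,0,0,-0.057,0,0.115,0.073,0,0,0,-0.1,0,0.165,0.105,0,0,0,-0.143,0,0.214,0.136,0,0,0,-0.186,0,0.264,0.168,0,0,0,-0.229,0,0.313,0.199,0,0,0,-0.272,0,0.358,0.228,0,0,0,-0.311,0,0.395,0.251,0,0,0,-0.344,0,0.412,0.262,0.02,0,0,-0.358],
  force=40,
)

```text
t: 2.45
position: [0.4782, 0.2377, 0.192]
eef_rot: [-3.14, -0.003, 0.135]
ft_force: [0.4, -0.1, -1.0]
gripper_width: -0.0001
finger_force: 0.0
```

>>> arm_command(
  series=[0,0,0,0.03,0,0,0,0,0,0,0.06,0,0,0,0,0,0,0.078,0,0,0,0,0,0,0.082,0,0,0,0,0,0,0.082,0,0,0],
)

```text
t: 3.08
position: [0.4766, 0.2394, 0.1096]
eef_rot: [-3.141, -0.001, 0.137]
ft_force: [-0.7, -0.4, 0.1]
gripper_width: -0.0002
finger_force: 0.0
```

>>> arm_command(
  series=[0,0,0,0.001,0,0,0,0,0,0,0.003,0,0,0,0,0,0,0.005,0,0,0,0,0,0,0.005,0,0,0],
)

```text
t: 3.58
position: [0.4762, 0.239, 0.1034]
eef_rot: [3.141, 0.0, 0.136]
ft_force: [-1.0, 0.1, -0.6]
gripper_width: 0.0004
finger_force: 0.0
```

>>> arm_command(
  series=[0,0,0,0.001,0,0,0,0,0,0,0.002,0,0,0,0,0,0,0.002,0,0,0],
)

```text
t: 3.95
position: [0.4762, 0.239, 0.1015]
eef_rot: [3.141, 0.0, 0.136]
ft_force: [-0.1, -0.4, -0.2]
gripper_width: -0.0001
finger_force: 0.0
```

>>> arm_command(
  series=[0,0,0,0.001,0,0,0,0,0,0,0.001,0,0,0,0,0,0,0.001,0,0,0],
)

```text
t: 4.32
position: [0.4763, 0.2391, 0.1006]
eef_rot: [3.142, -0.0, 0.136]
ft_force: [-0.4, -0.1, -0.5]
gripper_width: -0.0002
finger_force: 0.0
```

>>> arm_command(
  series=[0,0,0,0.001,0,0,0,0,0,0,0.001,0,0,0,0,0,0,0.001,0,0,0],
)

```text
t: 4.7
position: [0.4763, 0.2391, 0.0996]
eef_rot: [3.142, -0.0, 0.136]
ft_force: [0.3, -0.3, 0.2]
gripper_width: -0.0002
finger_force: 0.0
```

>>> arm_command(
  series=[0,0,0,0.001,0,0,0,0,0,0,0.001,0,0,0,0,0,0,0.001,0,0,0],
)

```text
t: 5.08
position: [0.4762, 0.239, 0.0986]
eef_rot: [3.141, 0.0, 0.136]
ft_force: [-0.0, 0.0, 1.2]
gripper_width: 0.0
finger_force: 0.0
```

>>> arm_command(
  series=[0,0,0,0.001,0,0,0,0,0,0,0.001,0,0,0,0,0,0,0.001,0,0,0],
)

```text
t: 5.45
position: [0.4762, 0.2391, 0.0976]
eef_rot: [3.141, 0.0, 0.136]
ft_force: [0.6, 0.6, 0.2]
gripper_width: 0.0001
finger_force: 0.0
```

>>> arm_command(
  series=[0,0,0,0.001,0,0,0,0,0,0,0.001,0,0,0,0,0,0,0.001,0,0,0],
)

```text
t: 5.82
position: [0.4762, 0.2391, 0.0966]
eef_rot: [3.141, -0.0, 0.136]
ft_force: [0.1, -0.4, -0.8]
gripper_width: -0.0001
finger_force: 0.0
```

>>> arm_command(
  series=[0,0,0,0.001,0,0,0,0,0,0,0.001,0,0,0],
)

```text
t: 6.08
position: [0.4762, 0.239, 0.0955]
eef_rot: [3.141, 0.0, 0.136]
ft_force: [0.4, 0.5, 0.5]
gripper_width: -0.0001
finger_force: 0.0
```

```bash
python3 - <<'E'
from plant import ctrl,cams
import cv2
print(ctrl.state()["ft_force"],ctrl.state()["position"])
p=cams.capture("side");i=p["pixels"][190:430,170:430,::-1]
cv2.imwrite("pics/side1.png",cv2.resize(i,None,fx=2.4,fy=2.4,interpolation=2))
E
```

```text
[0.35068333 0.52958949 0.53280507] [0.47616885 0.23903822 0.09548116]
```

View pics/side1.png

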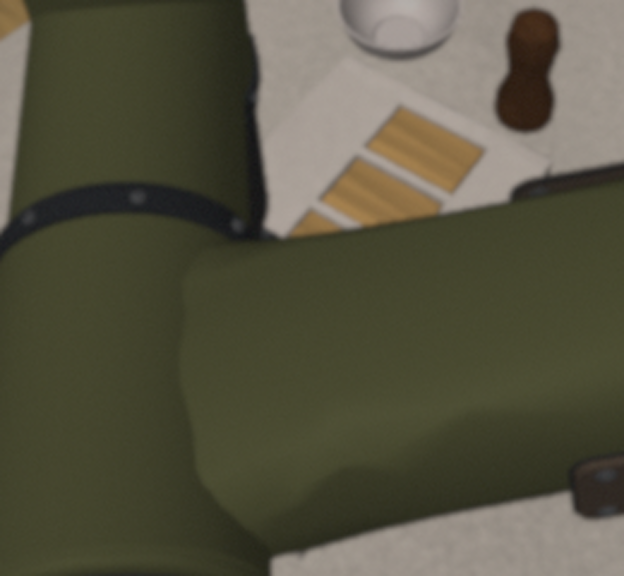

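The arm hides the tips in this view, so it gives nothing new; inlays -124 and -62 still look untouched. I'll keep feeling down.

>>> arm_command(
  series=[0,0,0,0.001,0,0,0,0,0,0,0.001,0,0,0],
)

```text
t: 6.38
position: [0.4762, 0.239, 0.0945]
eef_rot: [3.141, 0.0, 0.136]
ft_force: [1.1, 0.3, 0.2]
gripper_width: 0.0001
finger_force: 0.0
```

>>> arm_command(
  series=[0,0,0,0.001,0,0,0,0,0,0,0.001,0,0,0],
)

```text
t: 6.62
position: [0.4762, 0.239, 0.0935]
eef_rot: [3.141, 0.0, 0.136]
ft_force: [-0.8, 0.6, -0.4]
gripper_width: -0.0003
finger_force: 0.0
```

```bash
python3 - <<'E'
from plant import ctrl,cams
import cv2,numpy as np
p=cams.capture("scene");i=p["pixels"][60:250,240:450,::-1]
q=cams.capture("wrist")
a=cv2.resize(i,(420,380),interpolation=2);b=cv2.resize(q["pixels"][:,:,::-1],(380,285))
o=np.zeros((380,800,3),np.uint8);o[:,:420]=a;o[:285,420:]=b
cv2.imwrite("pics/sw1.png",o);print(np.round(q["mount"],3).tolist(),q["fov_y"])
E
```

```text
[[0.0, 0.966, 0.257, 0.065], [1.0, -0.0, 0.0, -0.001], [0.0, 0.257, -0.966, -0.164], [0.0, 0.0, 0.0, 1.0]] 66.81361282883749
```

View pics/sw1.png

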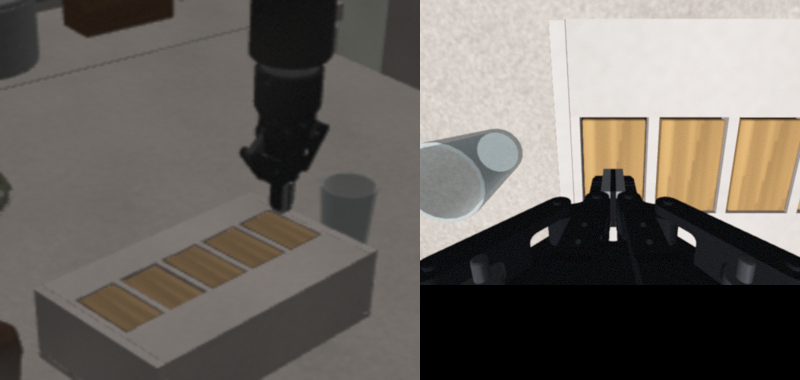

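The left half shows the tips near (282,208) in the crop, still seeming clear of the +124 inlay. On the right, the wrist view shows the tips at about (613,170), centred across that inlay. I'll work out the real tip position.

```bash
python3 - <<'E'
from plant import ctrl,cams
from h import *
from scipy.spatial.transform import Rotation as R
s=ctrl.state();q=cams.capture("wrist");p=cams.capture("scene")
M=np.array(q["mount"]);I=np.linalg.inv(M);f=240/np.tan(np.radians(q["fov_y"]/2))
def wp(X):
    c=I[:3,:3]@X+I[:3,3];return (q["cx"]+f*c[0]/-c[2]).round(), (q["cy"]-f*c[1]/-c[2]).round()
for z in(-.02,-.01,0,.011): print("wrist z",z,wp(np.array([.011,0,z])),wp(np.array([-.011,0,z])))
T=R.from_euler("xyz",s["eef_rot"]).as_matrix();
def inl(y):return T.T@(np.array([.493-np.sin(.136)*y,.116+np.cos(.136)*y,.09])-s["position"])
for y in(.124,.062,0):print("inlay",y,wp(inl(y)))
C=np.array(p["camera_from_world"]);g=240/np.tan(np.radians(p["fov_y"]/2))
for z in(.08,.09,.1,.11,.12):
    c=C[:3,:3]@np.array([.4762+.011,.239,z])+C[:3,3];print(z,(p["cx"]+g*c[0]/-c[2]).round(1),(p["cy"]-g*c[1]/-c[2]).round(1))
g=q["pixels"].astype(int);print(g[250:320:5,325].sum(1), s["gripper_width"])
cv2.imwrite("pics/w2.png",np.hstack([cv2.resize(q["pixels"][180:400,230:420,::-1],None,fx=2,fy=2),cv2.resize(p["pixels"][120:200,340:430,::-1],(380,440))[:, :380]]))
E
```

```text
wrist z -0.02 (np.float64(328.0), np.float64(279.0)) (np.float64(328.0), np.float64(326.0))
wrist z -0.01 (np.float64(328.0), np.float64(271.0)) (np.float64(328.0), np.float64(316.0))
wrist z 0 (np.float64(328.0), np.float64(264.0)) (np.float64(328.0), np.float64(307.0))
wrist z 0.011 (np.float64(328.0), np.float64(257.0)) (np.float64(328.0), np.float64(298.0))
inlay 0.124 (np.float64(328.0), np.float64(283.0))
inlay 0.062 (np.float64(455.0), np.float64(283.0))
inlay 0 (np.float64(581.0), np.float64(283.0))
0.08 382.7 179.8
0.09 383.0 176.1
0.1 383.2 172.3
0.11 383.5 168.5
0.12 383.7 164.7
[514 513 509 513 511 513 510 135  23  10  16   3  17  38] 1.3343469581366761e-05
```

View pics/w2.png

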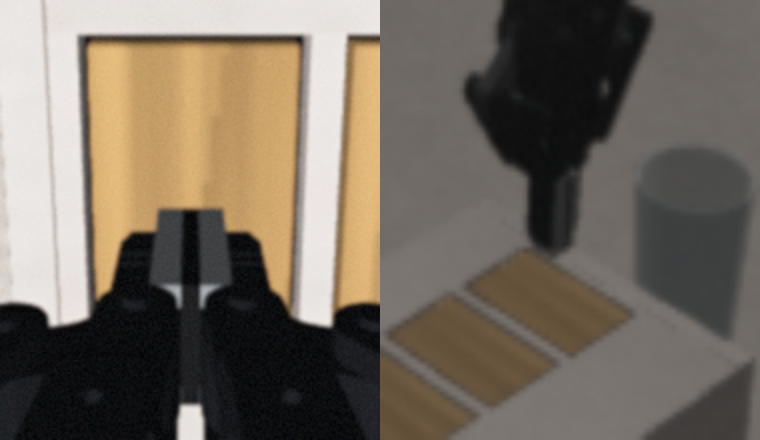

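The two views agree that the tips are about 20 mm higher than the stated offset suggests (tip z about 0.115). I'll go down another 12 mm, then feel in small steps.

>>> arm_command(
  series=[0,0,0,0.004,0,0,0,0,0,0,0.008,0,0,0,0,0,0,0.012,0,0,0,0,0,0,0.012,0,0,0],
)

```text
t: 7.32
position: [0.476, 0.2389, 0.081]
eef_rot: [3.141, 0.001, 0.136]
ft_force: [-0.3, -0.6, 0.2]
gripper_width: 0.0004
finger_force: 0.0
```

>>> arm_command(
  series=[0,0,0,0.001,0,0,0,0,0,0,0.002,0,0,0,0,0,0,0.002,0,0,0],
)

```text
t: 7.7
position: [0.4762, 0.2391, 0.0796]
eef_rot: [3.141, 0.0, 0.136]
ft_force: [-0.1, -0.2, -1.3]
gripper_width: 0.0001
finger_force: 0.0
```

>>> arm_command(
  series=[0,0,0,0.001,0,0,0,0,0,0,0.002,0,0,0,0,0,0,0.002,0,0,0],
)

```text
t: 8.07
position: [0.4762, 0.239, 0.0774]
eef_rot: [3.141, 0.0, 0.136]
ft_force: [0.8, -0.0, 0.2]
gripper_width: -0.0
finger_force: 0.0
```

>>> arm_command(
  series=[0,0,0,0.001,0,0,0,0,0,0,0.001,0,0,0],
)

```text
t: 8.32
position: [0.4762, 0.239, 0.0765]
eef_rot: [3.141, 0.0, 0.136]
ft_force: [-0.8, 0.3, 0.5]
gripper_width: 0.0002
finger_force: 0.0
```

>>> arm_command(
  series=[0,0,0,0.001,0,0,0,0,0,0,0.001,0,0,0],
)

```text
t: 8.57
position: [0.4762, 0.239, 0.0755]
eef_rot: [3.141, 0.0, 0.136]
ft_force: [0.3, 0.0, -0.3]
gripper_width: -0.0004
finger_force: 0.0
```

```bash
python3 - <<'E'
from plant import ctrl,cams
import cv2,numpy as np
q=cams.capture("wrist");p=cams.capture("scene")
cv2.imwrite("pics/w3.png",np.hstack([cv2.resize(q["pixels"][180:400,230:420,::-1],None,fx=2,fy=2),cv2.resize(p["pixels"][120:200,340:430,::-1],(380,440))[:, :380]]))
E
```

```text
(no output)
```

View pics/w3.png

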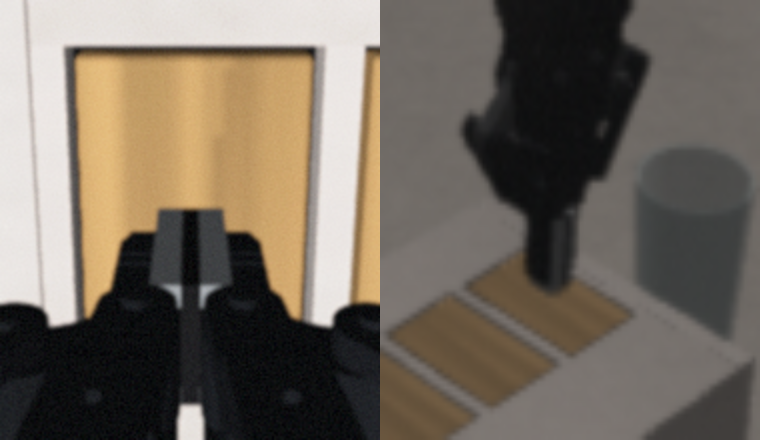

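Tip bottom now at about (550,290) of the crop, over the middle of the +124 inlay, roughly 5–9 mm above it. Continuing.

>>> arm_command(
  series=[0,0,0,0.001,0,0,0,0,0,0,0.002,0,0,0,0,0,0,0.002,0,0,0],
)

```text
t: 9.05
position: [0.4762, 0.239, 0.0735]
eef_rot: [3.141, 0.0, 0.136]
ft_force: [0.5, -0.2, 0.4]
gripper_width: 0.0
finger_force: 0.0
```

>>> arm_command(
  series=[0,0,0,0.001,0,0,0,0,0,0,0.001,0,0,0],
)

```text
t: 9.3
position: [0.4762, 0.239, 0.0725]
eef_rot: [3.141, 0.0, 0.136]
ft_force: [0.6, 0.2, 0.0]
gripper_width: 0.0003
finger_force: 0.0
```

>>> arm_command(
  series=[0,0,0,0.001,0,0,0,0,0,0,0.001,0,0,0],
)

```text
t: 9.55
position: [0.4762, 0.239, 0.0715]
eef_rot: [3.141, 0.0, 0.136]
ft_force: [-0.2, -0.6, 0.1]
gripper_width: -0.0004
finger_force: 0.0
```

>>> arm_command(
  series=[0,0,0,0.001,0,0,0,0,0,0,0.001,0,0,0],
)

```text
t: 9.8
position: [0.4762, 0.239, 0.0705]
eef_rot: [3.141, 0.0, 0.136]
ft_force: [0.1, -0.3, -0.2]
gripper_width: -0.0003
finger_force: 0.0
```

>>> arm_command(
  series=[0,0,0,0.001,0,0,0,0,0,0,0.001,0,0,0],
)

```text
t: 10.05
position: [0.4762, 0.2391, 0.0696]
eef_rot: [3.141, 0.0, 0.136]
ft_force: [-0.2, -0.1, -0.8]
gripper_width: 0.0001
finger_force: 0.0
```

>>> arm_command(
  series=[0,0,0,0.001,0,0,0,0,0,0,0.001,0,0,0],
)

```text
t: 10.3
position: [0.4763, 0.2391, 0.0695]
eef_rot: [3.142, -0.0, 0.136]
ft_force: [-2.4, -0.1, 5.2]
gripper_width: 0.0002
finger_force: 2.6
```

>>> arm_command(
  series=[0,0,0,0.001,0,0,0,0,0,0,0.001,0,0,0],
)

```text
t: 10.55
position: [0.4763, 0.2391, 0.0694]
eef_rot: [3.142, -0.001, 0.137]
ft_force: [-6.1, -1.5, 10.5]
gripper_width: 0.0001
finger_force: 5.1
```

Rigid contact at TCP z = 0.0695, about 5 N/mm, so the +124 inlay isn't the catch. Next is the +62 inlay.

>>> arm_command(
  series=[0,0,0,-0.012,0,0,0,0,0,0.031,-0.012,0,0,0,0,0,0.062,-0.012,0,0,0,0,0,0.062,-0.006,0,0,0,0,0,0.062,-0.003,0,0,0,0,0,0.062,-0.001,0,0,0,0,0,0.062,-0.001,0,0,0],
)

```text
t: 11.42
position: [0.4846, 0.178, 0.0695]
eef_rot: [3.141, -0.0, 0.137]
ft_force: [-2.3, -2.3, 4.9]
gripper_width: -0.0003
finger_force: 2.6
```

The +62 inlay is rigid too, at the same height. Next is the middle one.

>>> arm_command(
  series=[0,0,0,-0.012,0,0,0,0,0,0.031,-0.012,0,0,0,0,0,0.062,-0.012,0,0,0,0,0,0.062,-0.006,0,0,0,0,0,0.062,-0.002,0,0,0,0,0,0.062,0,0,0,0,0,0,0.062,0,0,0,0],
)

```text
t: 12.3
position: [0.493, 0.1168, 0.0695]
eef_rot: [3.141, -0.0, 0.138]
ft_force: [-3.3, -0.6, 4.6]
gripper_width: -0.0003
finger_force: 2.5
```

The middle one is rigid. Next is the -62 inlay.

>>> arm_command(
  series=[0,0,0,-0.012,0,0,0,0,0,0.031,-0.012,0,0,0,0,0,0.062,-0.012,0,0,0,0,0,0.062,-0.006,0,0,0,0,0,0.062,-0.002,0,0,0,0,0,0.062,0,0,0,0,0,0,0.062,0,0,0,0],
)

```text
t: 13.18
position: [0.5014, 0.0553, 0.0685]
eef_rot: [3.141, 0.0, 0.137]
ft_force: [0.6, 0.7, -0.7]
gripper_width: -0.0001
finger_force: 0.0
```

No contact at 0.0685, so this inlay sits lower and is the catch. I'll press it gradually.

>>> arm_command(
  series=[0,0,0,0.002,0,0,0,0,0,0,0.004,0,0,0,0,0,0,0.004,0,0,0],
)

```text
t: 13.55
position: [0.5017, 0.0551, 0.065]
eef_rot: [-3.141, -0.001, 0.136]
ft_force: [-1.2, 1.1, 2.2]
gripper_width: -0.0001
finger_force: 1.1
```

>>> arm_command(
  series=[0,0,0,0.002,0,0,0,0,0,0,0.004,0,0,0,0,0,0,0.004,0,0,0],
)

```text
t: 13.92
position: [0.5018, 0.055, 0.0607]
eef_rot: [-3.141, -0.001, 0.136]
ft_force: [0.1, 2.5, 4.2]
gripper_width: -0.0004
finger_force: 1.8
```

It gives: 6.8 mm down at 4.2 N. I'll add 1 mm, hold briefly, then lift straight off.

>>> arm_command(
  series=[0,0,0,0.001,0,0,0,0,0,0,0.001,0,0,0,0,0,0,0.001,0,0,0,0,0,0,-0.01,0,0,0,0,0,0,-0.04,0,0,0,0,0,0,-0.08,0,0,0,0,0,0,-0.12,0,0,0,0,0,0,-0.12,0,0,0,0,0,0,-0.12,0,0,0],
)

```text
t: 15.05
position: [0.5008, 0.0544, 0.1798]
eef_rot: [3.141, 0.002, 0.136]
ft_force: [-0.5, 0.3, -1.1]
gripper_width: 0.0004
finger_force: 0.0
```

```bash
python3 - <<'E'
from plant import ctrl,cams
import cv2,numpy as np
p=cams.capture("side");s=cams.capture("scene")
cv2.imwrite("pics/end.png",np.hstack([cv2.resize(x["pixels"][:,:,::-1],(400,300)) for x in(p,s)]))
print([(np.round(d["at"],3),d["conf"]) for d in cams.look_for(p,"drawer_front")])
w=cams.capture("wrist");print([(np.round(d["at"],3),d["conf"]) for d in cams.look_for(w,"drawer_front")])
cv2.imwrite("pics/endw.png",w["pixels"][:,:,::-1])
E
```

```text
[(array([0.378, 0.117, 0.019]), 0.84)]
[(array([0.344, 0.22 , 0.052]), 0.57)]
```

View pics/end.png

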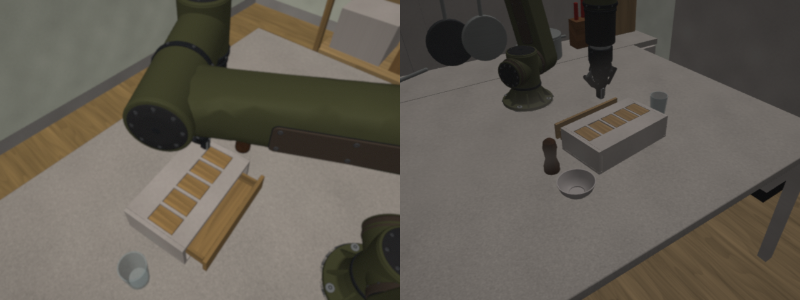

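The drawer stands open at (230,220) in the side view. The glass, mill and bowl haven't moved, and the gripper is clear of everything, so I'm handing the job in.

```bash
python3 -c "
from plant import ctrl
print(ctrl.job_done())"
```

```text
the job is handed in; nothing more can be done
None
```

The catch was the inlay at y = -62 mm; I pressed it, the drawer sprang open, and I let go and handed the job in at about 15 s, with the drawer untouched and the glass, mill and bowl where they stood.

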